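# Load three pipe flanges into a drop magazine in dispensing order

## Robot

A 6-joint arm with a two-finger parallel gripper is mounted at the origin on the work surface. World frame = base frame: x ahead of the robot, y to its left, z up, the work surface at z = 0. Lengths are in mm, angles in rad, forces in N, time in s.
With the tool pointing down it reaches from about 350 to 775 mm from the base axis. Payload 7.3 kg.
Tool frame: the origin (TCP) lies on the centre line of the jaws, within the pads' length; the fingertips stand 17 mm ahead of it and the grasp point (between the pads) lies 2 mm behind it; z points along the fingers, y is the line along which they close (so a half turn about z gives the same grasp; the last joint's range is limited). The gripper opens to 92 mm and grips with 3 to 60 N. Pads are 19 mm wide; open, the fingers measure 130 mm over their backs; the gripper's body (75 mm by 190 mm) begins 47 mm behind the grasp point.
Start: joints at [1.062, 0.342, 1.524, -0, 1.275, -0.146], TCP at [186.306, 490.852, 213.641] pointing down, gripper open.
Joint ranges: [-2.53, 2.53], [-0.77, 2.02], [0.04, 2.7], [-1, 4.14], [0.28, 2.66], [-3.11, 3.11]. Speed limits (rad/s): [2.57, 2.57, 3.14, 3.14, 3.14, 3.14].

## Interface

Orientations are given as [roll, pitch, yaw] about the fixed x, y, z axes, in that order (R = Rz(yaw) Ry(pitch) Rx(roll)).
In Python, from plant import bot gives the robot as it stands. The module is installed in compiled form; this text tells all that it offers.
- The arm moves only by the shell command python3 -m pendant 'ROWS'. ROWS is JSON, a list of rows, each a list of 3 entries, a list of its own where there are three numbers: the shift along the world's x, y, z as a fraction of full scale, then the turn, a rotation vector about the world's x, y, z as a fraction of full scale, then the opening, from -1 (shut) to 1 (fully open), so that 0 is half open. In form: [[[tx, ty, tz], [rx, ry, rz], claw], ...]. A call has exactly 10 rows; each row shifts and turns the commanded pose from where the row before left it; what a row does not reach is not made up. Full scale, the value 1, is 30 mm for a shift and 0.12 rad for a turn. A row lasts 1/12 s, in which the tool goes at most 41.7 mm and 7.16 degrees, less where a joint would pass 70% of its speed; a pose out of reach is approached as far as the arm can. A call with a number of a shift or a turn outside -1 to 1 is refused whole. A call with a gripper value outside its range is refused whole. The fingers move at their own pace and stop on an object; the grip force is fixed at half the most. Time passes only in rows, so rows that do not move let the fingers close, or fill a call up. It gives the time, the measured TCP pose, the force, the opening and the grip force at its end, in the units of the state.
- bot.get_obs(): the state, without advancing time (a new reading comes with each control period).
- bot.capture(name): name is "scene" or "top" or "wrist"; returns the picture (420x560x3 uint8, blue, green, red); there is no depth.
- bot.camera_params(name): a dict with "fovy" (degrees; the focal length in pixels is half the picture's height over the tangent of half this angle, whatever the lens; pixels are square), "cx", "cy" (the principal point, pixels), "camera_from_world" (4x4, takes a point from world to camera coordinates). Camera axes: x right, y down, z forward; pixel columns grow to the right and rows downward; lengths in mm; the calibration is good to about 2 mm. A picture is of the moment at which its call begins: read the wrist's pose just before it. camera_params takes no time and is no camera call; for the wrist camera it gives the pose at the moment of the call.
- bot.close_job(): hands the job in; it is judged then, once.
The state is a dict: "time": time; "joint_positions": joint angles; "dq": joint speeds; "tau": joint torques, N m; "tool_pos": TCP position; "tcp_rot": TCP orientation; "contact_force": force on the tool from outside, world axes, zero at the start; "moment": the same for the moment, N m; "grip_width": finger opening in mm; "finger_force": force on a finger pad.
Only numpy, scipy, OpenCV 4.12 (cv2) and the standard library are available. Lean on these libraries where they do the work, as an engineer would, in place of code of your own. Each camera call takes 0.05 s, during which the arm holds its last target. There are 200 camera calls.

## Task

Slide the magazine's cover fully open, then push the three loose flanges one at a time along their lanes into the well, so that they lie flat in one stack in dispensing order: the square one at the bottom, the round one on it, the cross-shaped one on top. Slide the flanges, never lift them clear of the deck; then slide the cover fully shut again. Leave the steel coupling, the jar and the pipe elbow around the magazine where they are.

Things in the scene. Friction and masses are not known exactly. Their poses are not given: they have to be found in the camera images.
- magazine: Grey steel drop magazine fixed to the bench, place and yaw differ each time. Origin: centre of its square well, at bench height. x points roughly away from the robot, y left, z up. The well is 84 x 84 mm inside (walls at +-42 mm), its floor 6 mm above the bench; the stack of three flanges ends 6 mm below the deck.
- mouth (a point): Centre of the well's mouth, level with the flat deck, 48 mm above the bench; axes as the magazine. Three lanes lead over the deck to the well, from near (-x), left (+y) and right (-y): 84 mm wide between fences 6 mm thick and 10 mm high, from 48 to 170 mm from the centre, outer ends open. The last 6 mm before the well slope down at 45 degrees. To the far side (+x) a deck without fences reaches 150 mm from the centre.
- cover (a joint): Travel in m of the steel cover of the well: 0 shut, 0.095 fully open (end stop), towards the magazine's +x. It stays where left; friction 2.5 N. A plate 94 x 94 x 4 mm, top 53 mm above the bench, with an upright rib across its middle: 8 mm thick along the magazine's x, 60 mm long along y, from 53 to 81 mm above the bench. Push the rib from either side.
- cover_rib (a point): Centre of the top edge of the cover's rib, 81 mm above the bench. Its axes are the magazine's.
- square_flange: Square aluminium flange, 76 x 76 x 12 mm, dull, lightly oiled, sliding easily (friction about 0.3). Origin: its centre; z is the normal of its faces, x and y parallel to its sides. Starts flat in one of the three lanes, its centre 90 to 120 mm from the well's centre.
- round_flange: Round aluminium flange, diameter 76 mm, 12 mm thick. Origin: its centre; z is its axis. Starts flat in one of the three lanes, as above.
- cross_flange: Cross-shaped aluminium flange: four arms 30 mm wide, 76 mm from tip to tip, 12 mm thick. Origin: its centre; z is the normal of its faces, x and y along its arms. Starts flat in one of the three lanes, as above.
- coupling: Bystander: steel pipe coupling, diameter 52 mm, 40 mm high, standing on the bench in the corner between the near and left lanes. Origin: centre of its underside.
- paste_jar: Bystander: jar, diameter 52 mm, 45 mm high, standing on the bench in the corner between the near and right lanes. Origin: centre of its underside.
- elbow: Bystander: steel pipe elbow, two legs of about 54 mm, 46 mm high, lying on the bench in the corner between the far deck and the left lane. Origin: underside at the bend; legs along its x and y.
There are look-alikes about, which are no part of the job. Leave any blue or green look-alike of the square_flange alone.

How it is judged:
By the outcome, as a careful person would: the job done as asked, in the order asked, and still so for the second after the job is handed in, with the robot touching nothing.
It also fails if it takes over 50 s, if anything falls off the work surface, if the arm or the gripper's body presses on something with over 40 N, if the wrist force passes 120 N, or if a joint passes its speed limit or range.

## Working session

There is one attempt and no reset: what is moved stays moved. The work goes in short steps, Python scripts to look and compute and a shell command to move; the robot and the scene stay as the last step left them, time stands still between calls to the robot, and variables do not carry over. Pictures are saved under pics/ and viewed, at most 10 in all, crops included, and the job is handed in when it is done.

```bash
mkdir -p pics; cat > h.py <<'E'
import numpy as np, cv2
from plant import bot
def K(p):
    f=210/np.tan(np.radians(p["fovy"])/2); return f,p["cx"],p["cy"]
def ray(p,uv):
    f,cx,cy=K(p); T=np.array(p["camera_from_world"]); R=T[:3,:3]; c=-R.T@T[:3,3]
    d=R.T@np.array([(uv[0]-cx)/f,(uv[1]-cy)/f,1]); return c,d
def onz(p,uv,z):
    c,d=ray(p,uv); return c+d*(z-c[2])/d[2]
def proj(p,X):
    f,cx,cy=K(p); T=np.array(p["camera_from_world"]); q=T[:3,:3]@np.asarray(X,float)+T[:3,3]
    return np.array([f*q[0]/q[2]+cx,f*q[1]/q[2]+cy])
E
python3 - <<'E'
from h import *
import json
for n in ("top","scene"):
    cv2.imwrite(f"pics/{n}0.png",bot.capture(n)); p=bot.camera_params(n); np.save(n+"_p.npy",p,allow_pickle=True)
    c,d=ray(p,(280,210)); print(n,p["fovy"],p["cx"],p["cy"],c.round(),d.round(2))
print(bot.get_obs())
E
```

```text
top 55.01282654259245 279.08283031245827 214.83493314054402 [457.  57. 877.] [ 0.11 -0.01 -0.99]
scene 57.452911014274186 276.9569872520256 206.59089418835543 [895. 213. 586.] [-0.57 -0.25 -0.78]
{'time': 0.1, 'joint_positions': array([ 1.06199189e+00,  3.42649566e-01,  1.52489965e+00,  9.17893776e-07,
        1.27537076e+00, -1.45983821e-01]), 'dq': array([ 0.00089232, -0.002661  , -0.00182624, -0.00035012,  0.00010656,
        0.00106532]), 'tau': array([ 2.28843135e-03, -4.32001591e+01, -2.44694424e+01,  7.20617571e-02,
        5.26789168e-02, -4.98799568e-05]), 'tool_pos': array([186.12226743, 490.51441345, 213.02389038]), 'tcp_rot': array([-3.14027958e+00, -1.93948464e-04,  2.77877164e+00]), 'contact_force': array([-0.11912361, -0.44225959,  0.49700464]), 'moment': array([-0.02512087,  0.02586873,  0.00280453]), 'finger_force': 0.0, 'grip_width': 91.842408314787}
```

View pics/top0.png

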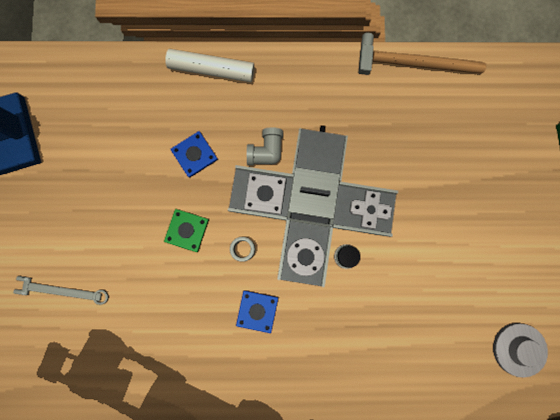

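View pics/scene0.png

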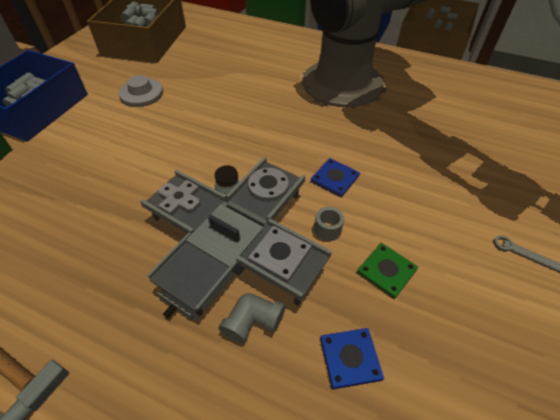

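The top view shows the square flange in the left lane (265,193), the round one in the near lane (306,257) and the cross in the right lane (371,210). The rib is at (315,191), and the far deck ends at about y=130. The scene view confirms this layout.

```bash
cat > m.py <<'E'
from h import *
P={n:np.load(n+"_p.npy",allow_pickle=True).item() for n in("top","scene")}
seeds={"top":{"sq":(265,193),"rd":(306,257),"cr":(371,210),"rib":(315,191)},"scene":{"sq":(282,250),"rd":(268,183),"cr":(178,195),"rib":(225,226)}}
C={}
for n in P:
    im=cv2.imread(f"pics/{n}0.png"); hsv=cv2.cvtColor(im,cv2.COLOR_BGR2HSV); g=hsv[...,2]
    for k,(u,v) in seeds[n].items():
        if k=="rib":
            m=((g<60)).astype(np.uint8)
        else: m=((g>150)&(hsv[...,1]<45)).astype(np.uint8)
        nl,l,st,ce=cv2.connectedComponentsWithStats(m)
        w=l[v-14:v+15,u-14:u+15].ravel(); w=w[w>0]
        if len(w)==0: print(n,k,"none",hsv[v,u]);continue
        i=np.bincount(w).argmax()
        cs,_=cv2.findContours((l==i).astype(np.uint8),cv2.RETR_EXTERNAL,cv2.CHAIN_APPROX_NONE)
        c=max(cs,key=len); M=cv2.moments(cv2.convexHull(c)); ctr=(M['m10']/M['m00'],M['m01']/M['m00'])
        C[n,k]=ctr; r=cv2.minAreaRect(c)
        X=np.array([onz(P[n],q,60 if k!="rib" else 81)[:2] for q in c[:,0]],np.float32); rr=cv2.minAreaRect(X)
        print(n,k,np.round(ctr,1),st[i,4],onz(P[n],ctr,60 if k!="rib" else 81).round(1),np.round(rr[0],1),np.round(rr[1],1),round(rr[2],1))
for k in seeds["top"]:
    if ("top",k) in C and ("scene",k) in C:
        a,d=ray(P["top"],C["top",k]); b,e=ray(P["scene"],C["scene",k])
        s=np.linalg.lstsq(np.c_[d,-e],b-a,rcond=None)[0]; x,y=a+s[0]*d,b+s[1]*e
        print(k,((x+y)/2).round(1),"gap",np.linalg.norm(x-y).round(1))
im=cv2.imread("pics/top0.png")[110:300,215:410]; cv2.imwrite("pics/topc.png",cv2.resize(im,None,fx=3,fy=3,interpolation=cv2.INTER_CUBIC))
E
python3 m.py
```

```text
top sq [264.7 193.1] 960 [585.7  78.9  60. ] [586.2  79. ] [73.3 74.1] 81.9
top rd [305.2 256.7] 737 [455.9  -2.9  60. ] [455.5  -2.5] [72.7 72.2] 89.9
top cr [370.7 209.1] 634 [ 552.3 -137.8   60. ] [ 552.7 -137.8] [68.9 69.1] 36.2
top rib [313.6 192.6] 70 [583.1 -19.3  81. ] [583.  -20.2] [56.4  4.9] 81.1
scene sq none [30 17 46]
scene rd none [15 31 49]
scene cr none [17 36 50]
scene rib [223.4 228.5] 398 [600.5 -14.4  81. ] [600.4 -15.6] [69.3 21.2] 81.1
rib [587.3 -22.8  59.1] gap 3.0
```

View pics/topc.png

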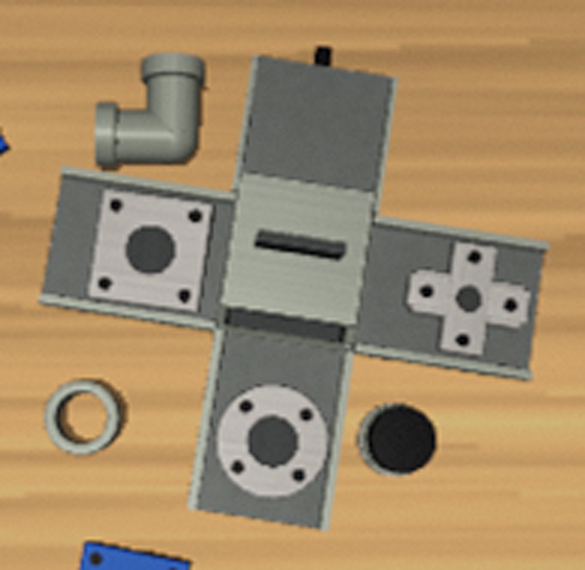

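The enlarged crop shows the lane ends: left (62,168)-(40,300), right (548,243)-(530,378), near (190,507)-(328,530) and far deck (257,55)-(395,78). The rib is at (300,245). A dark strip at the near edge of the well means the cover is already slightly open.

```bash
cat > mag.py <<'E'
from h import *
P={n:np.load(n+"_p.npy",allow_pickle=True).item() for n in("top","scene")}
# fit magazine from corners typed from crop
pts=[((62,168),(170,'L',48)),((40,300),(0,0,0))]
f=lambda q:(q[0]/3+215,q[1]/3+110)
obs=[((62,168),58,(48,170)),((40,300),58,(-48,170)),((548,243),58,(48,-170)),((530,378),58,(-48,-170)),((190,507),58,(-170,48)),((328,530),58,(-170,-48)),((257,55),48,(150,48)),((395,78),48,(150,-48))]
W=np.array([onz(P["top"],f(o[0]),o[1])[:2] for o in obs]); L=np.array([o[2] for o in obs],float)
Lc=L-L.mean(0); Wc=W-W.mean(0); U,S,Vt=np.linalg.svd(Lc.T@Wc); R=(U@Vt).T
t=W.mean(0)-R@L.mean(0); yaw=np.arctan2(R[1,0],R[0,0]); print("mag",t.round(1),"yaw",yaw.round(4)); print((W-(L@R.T+t)).round(1).tolist())
np.savez("mag.npz",t=t,yaw=yaw,R=R)
loc=lambda X:(R.T@(np.asarray(X)[:2]-t)).round(1)
im=cv2.imread("pics/scene0.png"); hsv=cv2.cvtColor(im,cv2.COLOR_BGR2HSV)
for k,top,s in (("sq",(264.7,193.1),(282,250)),("rd",(305.2,256.7),(268,183)),("cr",(370.7,209.1),(178,195))):
    print(k,"local top",loc(onz(P["top"],top,60)),end=" ")
    for T in (130,120,110,100):
        m=((hsv[...,2]>T)&(hsv[...,1]<60)).astype(np.uint8); n,l,st,ce=cv2.connectedComponentsWithStats(m)
        w=l[s[1]-25:s[1]+25,s[0]-25:s[0]+25].ravel(); w=w[w>0]
        if len(w)>150: break
    i=np.bincount(w).argmax(); c=max(cv2.findContours((l==i).astype(np.uint8),0,1)[0],key=len); M=cv2.moments(cv2.convexHull(c)); ctr=(M['m10']/M['m00'],M['m01']/M['m00'])
    a,d=ray(P["top"],top); b,e=ray(P["scene"],ctr); q=np.linalg.lstsq(np.c_[d,-e],b-a,rcond=None)[0]; x,y=a+q[0]*d,b+q[1]*e
    print(T,st[i,4],np.round(ctr),"tri",((x+y)/2).round(1),"gap",np.linalg.norm(x-y).round(1))
print("rib local",loc(onz(P["top"],f((300,245)),81)))
print("cover edge pts", [loc(onz(P["top"],f(q),53)) for q in ((240,178),(376,190),(222,305),(358,325))])
print("start cover edge proj scene", proj(P["scene"],[*t,48]))
E
python3 mag.py
```

```text
mag [570.4 -21.1] yaw -0.1592
[[-2.2, -0.3], [1.2, -1.3], [-0.9, 1.7], [1.3, 1.8], [1.4, -1.9], [1.1, 0.7], [-0.3, 0.8], [-1.7, -1.5]]
sq local top [ -0.8 101.1] 120 439 [272. 259.] tri [592.2  74.3  32.1] gap 11.5
rd local top [-115.9   -0.2] 110 518 [268. 182.] tri [455.9  -3.3  53. ] gap 0.3
cr local top [   0.6 -118. ] 120 105 [184. 203.] tri [ 552.6 -138.6   32.5] gap 12.3
rib local [14.7  1.3]
cover edge pts [array([59.5, 47.2]), array([ 66. , -47.1]), array([-30.,  46.]), array([-29. , -48.1])]
start cover edge proj scene [230.57828801 225.41497552]
```

```bash
python3 - <<'E'
from h import *
P={n:np.load(n+"_p.npy",allow_pickle=True).item() for n in("top","scene")}
for k,t,s in (("sq",(265.3,193.3),(281,251)),("cr",(371.3,209.7),(179,195)),("rd",(306,256.7),(268,182)),("farL deck",(300.7,128.3),(197,314)),):
    a,d=ray(P["top"],t); b,e=ray(P["scene"],s); q=np.linalg.lstsq(np.c_[d,-e],b-a,rcond=None)[0]; x,y=a+q[0]*d,b+q[1]*e
    print(k,((x+y)/2).round(1),"gap",np.linalg.norm(x-y).round(1))
E
A='[[0.617,-0.847,0],[0,0,0.085],-1]'
python3 -m pendant '[[[0.617,-0.847,0],[0,0,0.085],-1],[[0.617,-0.847,0],[0,0,0.085],-1],[[0.617,-0.847,0],[0,0,0.085],-1],[[0.617,-0.847,0],[0,0,0.085],-1],[[0.617,-0.847,0],[0,0,0.085],-1],[[0.617,-0.847,0],[0,0,0.085],-1],[[0.617,-0.847,0],[0,0,0.085],-1],[[0.617,-0.847,0],[0,0,0.085],-1],[[0.617,-0.847,0],[0,0,0.085],-1],[[0.617,-0.847,0],[0,0,0.085],-1]]'
python3 -m pendant '[[[0.617,-0.847,0],[0,0,0.085],-1],[[0.617,-0.847,0],[0,0,0.085],-1],[[0.617,-0.847,0],[0,0,0.085],-1],[[0.617,-0.847,0],[0,0,0.085],-1],[[0.617,-0.847,0],[0,0,0.085],-1],[[0.617,-0.847,0],[0,0,0.085],-1],[[0.617,-0.847,0],[0,0,0.085],-1],[[0.617,-0.847,0],[0,0,0.085],-1],[[0.617,-0.847,0],[0,0,0.085],-1],[[0.617,-0.847,0],[0,0,0.085],-1]]'
python3 - <<'E'
from h import *
np.save("w1_p.npy",bot.camera_params("wrist"),allow_pickle=True)
cv2.imwrite("pics/w1.png",bot.capture("wrist")); print(bot.get_obs()["joint_positions"].round(2))
E
```

```text
sq [585.7  79.4  53. ] gap 3.5
cr [ 551.4 -139.8   52.4] gap 2.2
rd [455.5  -4.1  52.9] gap 2.1
farL deck [729.3   4.1  34.4] gap 4.0
time: 0.93
tool_pos: [371.8, 235.3, 213.5]
tcp_rot: [-3.141, -0.0, 2.881]
contact_force: [1.2, 1.0, -0.3]
grip_width: 29.9
finger_force: 0.0
time: 1.77
tool_pos: [557.0, -18.7, 213.2]
tcp_rot: [3.141, -0.001, 2.983]
contact_force: [0.5, 0.5, 0.0]
grip_width: 0.5
finger_force: 0.0
[-0.18  0.41  1.43 -0.    1.31 -1.59]
```

View pics/w1.png

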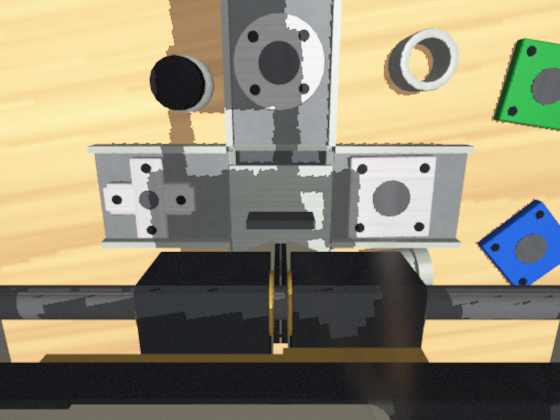

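The wrist view looks back toward the robot. It shows the square hole at (391,198), the round at (279,61), the cross at (149,200), the rib top at (280,215) and the lane fences upright, so the yaw agrees.

```bash
python3 - <<'E'
from h import *
P=np.load("top_p.npy",allow_pickle=True).item(); w=np.load("w1_p.npy",allow_pickle=True).item()
m=np.load("mag.npz"); R=m["R"];t=m["t"]
for k,a_,b_,z in (("sq",(265.3,193.3),(391,198),60),("cr",(371.3,209.7),(149,200),60),("rd",(306,256.7),(279,62),60),("fenceL-near end corner",(228.3,210),(471,149),58),("fence R near",(391.7,236),(92,149),58),("fenceL far",(235.7,166),(459,242),58)):
    a,d=ray(P,a_); b,e=ray(w,b_); q=np.linalg.lstsq(np.c_[d,-e],b-a,rcond=None)[0]; x,y=a+q[0]*d,b+q[1]*e
    X=onz(w,b_,z); print(k,((x+y)/2).round(1),"gap",np.linalg.norm(x-y).round(1),"wrist local",(R.T@(X[:2]-t)).round(1))
X=onz(w,(280,214),81); print("rib",X.round(1),R.T@(X[:2]-t))
E
```

```text
sq [585.7  77.1  61.5] gap 1.8 wrist local [ 0.8 99.5]
cr [ 550.4 -135.    74.1] gap 2.2 wrist local [   3.  -120.1]
rd [456.   -5.   52.5] gap 0.3 wrist local [-114.8   -2.1]
fenceL-near end corner [553.5 153.3  52.7] gap 3.5 wrist local [-43.4 166.7]
fence R near [ 499.7 -180.7   54. ] gap 4.3 wrist local [ -42.9 -166.5]
fenceL far [643.3 139.5  53.3] gap 0.8 wrist local [ 44.3 167.9]
rib [579.6 -23.7  81. ] [ 9.46961803 -1.10401417]
```

```bash
python3 -m pendant '[[[-0.13,0.02,-1],[0,0,0],-1],[[0,0,-1],[0,0,0],-1],[[0,0,-1],[0,0,0],-1],[[0,0,-1],[0,0,0],-1],[[0,0,-0.47],[0,0,0],-1],[[0,0,0],[0,0,0],-1],[[0.2,-0.032,0],[0,0,0],-1],[[0.2,-0.032,0],[0,0,0],-1],[[0.2,-0.032,0],[0,0,0],-1],[[0.2,-0.032,0],[0,0,0],-1]]'
```

```text
time: 2.65
tool_pos: [578.4, -20.8, 81.1]
tcp_rot: [3.142, 0.003, 2.983]
contact_force: [0.2, 0.4, 0.8]
grip_width: 0.3
finger_force: 0.0
```

```bash
python3 -m pendant '[[[0.27,-0.043,0],[0,0,0],-1],[[0.27,-0.043,0],[0,0,0],-1],[[0.27,-0.043,0],[0,0,0],-1],[[0.27,-0.043,0],[0,0,0],-1],[[0.27,-0.043,0],[0,0,0],-1],[[0.27,-0.043,0],[0,0,0],-1],[[0.27,-0.043,0],[0,0,0],-1],[[0.27,-0.043,0],[0,0,0],-1],[[0.1,-0.016,0],[0,0,0],-1],[[0.1,-0.016,0],[0,0,0],-1]]'
python3 - <<'E'
from h import *
cv2.imwrite("pics/top1.png",cv2.resize(bot.capture("top")[100:300,200:420],None,fx=3,fy=3,interpolation=2))
print(bot.get_obs()["contact_force"])
E
```

```text
time: 3.48
tool_pos: [648.0, -32.0, 79.4]
tcp_rot: [3.141, 0.0, 2.983]
contact_force: [-0.2, 0.4, -0.4]
grip_width: 0.4
finger_force: 0.0
[ 0.51339321 -0.63932374 -0.57233615]
```

View pics/top1.png

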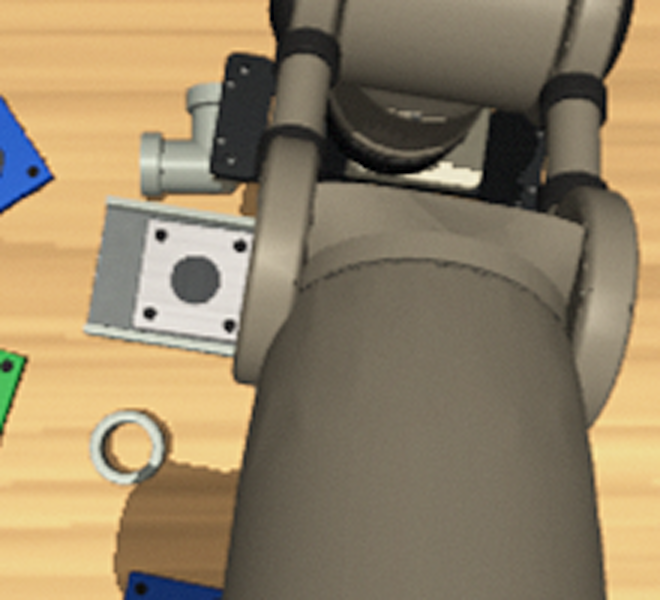

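The arm hides the well in this view. I'll keep pushing gently and watch the force for the end stop.

```bash
python3 -m pendant '[[[0.1,-0.016,0],[0,0,0],-1],[[0.1,-0.016,0],[0,0,0],-1],[[0.07,-0.011,0],[0,0,0],-1],[[0.07,-0.011,0],[0,0,0],-1],[[0,0,0],[0,0,0],-1],[[0,0,0],[0,0,0],-1],[[0,0,0],[0,0,0],-1],[[0,0,0],[0,0,0],-1],[[0,0,0],[0,0,0],-1],[[0,0,0],[0,0,0],-1]]'
python3 - <<'E'
from h import *
np.save("w2_p.npy",bot.camera_params("wrist"),allow_pickle=True)
cv2.imwrite("pics/w2.png",bot.capture("wrist")); print(bot.get_obs()["contact_force"])
E
```

```text
time: 4.37
tool_pos: [657.5, -33.5, 79.6]
tcp_rot: [3.141, -0.0, 2.983]
contact_force: [-0.0, 0.1, 0.4]
grip_width: 0.3
finger_force: 0.0
[-0.69836409 -0.0141036   0.22909132]
```

View pics/w2.png

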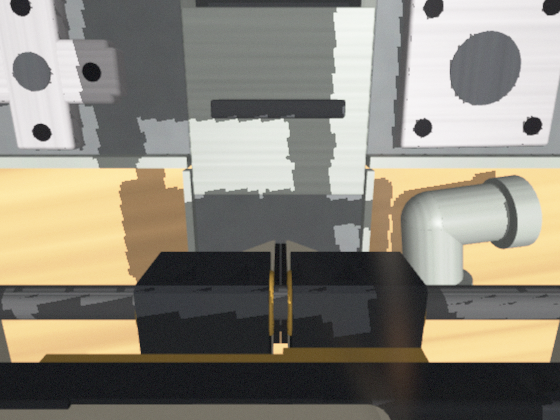

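The rib is still near the well at (278,108), on the robot side of the fingers, so the cover hasn't moved. I need to check the geometry before moving again.

```bash
python3 - <<'E'
from h import *
m=np.load("mag.npz"); R=m["R"];t=m["t"]
for n,tcp in (("w1",(557,-18.7,213.2)),("w2",(657.5,-33.5,79.6))):
    p=np.load(n+"_p.npy",allow_pickle=True).item(); c,d=ray(p,(p["cx"],p["cy"])); print(n,"cam",c.round(),d.round(2),"tip px",proj(p,(tcp[0],tcp[1],tcp[2]-17)).round(),"mouth px",proj(p,(*t,48)).round())
p=np.load("w2_p.npy",allow_pickle=True).item()
for nm,uv,z in (("rib top",(278,108),81),("plate far-edge",(278,195),53),("plate near-edge",(280,8),53),("fence L far inner corner",(368,163),58),("sq hole",(485,68),60)):
    X=onz(p,uv,z); print(nm,X.round(1),(R.T@(X[:2]-t)).round(1))
E
```

```text
w1 cam [484.  -8. 385.] [ 0.27 -0.04 -0.96] tip px [282. 238.] mouth px [281. 194.]
w2 cam [584. -23. 251.] [ 0.27 -0.04 -0.96] tip px [282. 238.] mouth px [280.  68.]
rib top [589.1 -24.7  81. ] [19.  -0.6]
plate far-edge [635.8 -32.4  53. ] [66.4 -0.8]
plate near-edge [543.8 -16.6  53. ] [-27.    0.2]
fence L far inner corner [624.8  17.3  58. ] [47.6 46.5]
sq hole [586.9  77.2  60. ] [ 0.7 99.7]
```

```bash
python3 - <<'E'
from h import *
im=bot.capture("scene"); cv2.imwrite("pics/scene1.png",cv2.resize(im[120:360,110:350],None,fx=2.4,fy=2.4,interpolation=2))
E
```

```text
(no output)
```

View pics/scene1.png

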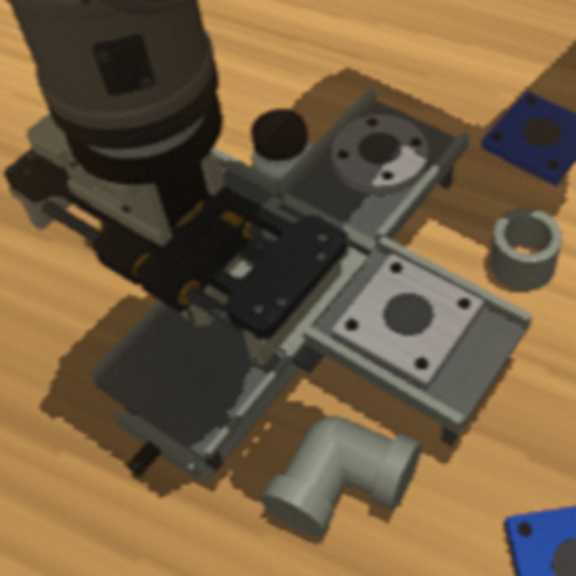

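```bash
python3 - <<'E'
from h import *
p=np.load("w2_p.npy",allow_pickle=True).item(); s=np.load("scene_p.npy",allow_pickle=True).item()
for dz in (-17,0,20,40): print(dz,proj(p,(657.5,-33.5,79.6+dz)).round(), "scene1 crop",((proj(s,(657.5,-33.5,79.6+dz))-(110,120))*2.4).round())
m=np.load("mag.npz"); R=m["R"];t=m["t"]
for x in (19,85): print(x,[((proj(s,(*(R@(x,y)+t),81))-(110,120))*2.4).round().tolist() for y in (-30,30)])
E
```

```text
-17 [282. 238.] scene1 crop [208. 331.]
0 [282. 251.] scene1 crop [203. 317.]
20 [283. 268.] scene1 crop [198. 300.]
40 [283. 291.] scene1 crop [192. 282.]
19 [[234.0, 224.0], [303.0, 263.0]]
85 [[169.0, 290.0], [240.0, 334.0]]
```

```bash
python3 -m pendant '[[[0,0,0.7],[0,0,0],-0.35],[[0,0,0.7],[0,0,0],-0.35],[[-0.35,0.056,0.1],[0,0,0],-0.35],[[-0.704,0.113,0],[0,0,0],-0.35],[[-0.704,0.113,0],[0,0,0],-0.35],[[-0.704,0.113,0],[0,0,0],-0.35],[[-0.704,0.113,0],[0,0,0],-0.35],[[-0.35,0.056,0],[0,0,0],-0.35],[[0,0,0],[0,0,0],-0.35],[[0,0,0],[0,0,0],-0.35]]'
python3 - <<'E'
from h import *
p=bot.camera_params("wrist"); im=bot.capture("wrist"); np.save("w3_p.npy",p,allow_pickle=True); cv2.imwrite("pics/w3.png",im)
m=np.load("mag.npz"); R=m["R"];t=m["t"]; o=bot.get_obs(); print("tcp local",R.T@(o["tool_pos"][:2]-t), o["grip_width"])
for x in (-47,0,19,48): print(x,proj(p,(*(R@(x,0)+t),53)).round(),proj(p,(*(R@(x,0)+t),81)).round())
g=cv2.cvtColor(im,6); print([int(v) for v in g[::6,281]])
E
```

```text
time: 5.3
tool_pos: [552.5, -16.6, 125.1]
tcp_rot: [3.142, 0.001, 2.983]
contact_force: [0.2, 0.1, 0.3]
grip_width: 29.8
finger_force: 0.0
tcp local [-17.79584691   1.52529844] 29.56630253397373
-47 [280. 167.] [280. 176.]
0 [280. 234.] [279. 249.]
19 [280. 259.] [279. 277.]
48 [280. 295.] [279. 317.]
[138, 137, 136, 135, 134, 63, 64, 62, 65, 62, 60, 65, 60, 59, 62, 137, 136, 133, 137, 139, 135, 84, 85, 90, 85, 86, 87, 149, 170, 139, 57, 62, 63, 121, 125, 121, 123, 123, 120, 122, 123, 119, 123, 47, 45, 44, 60, 81, 68, 96, 109, 67, 68, 60, 152, 150, 149, 145, 147, 104, 80, 22, 24, 21, 26, 27, 28, 32, 110, 108]
```

View pics/w3.png

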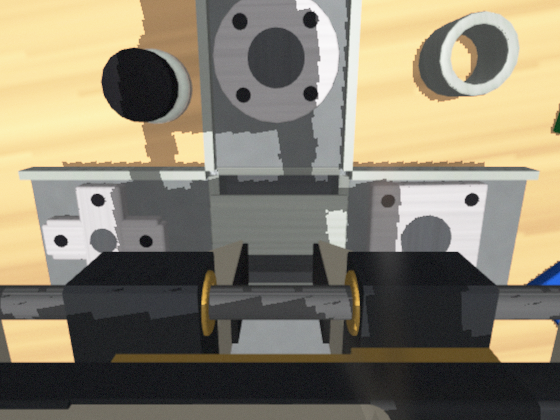

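The plate's near edge is at row 195 and the rib's dark top is at about rows 258-280 between the fingers, so the rib is at local x of about 19. I'll lower the fingers again with a wider stance and push, checking after each short step.

```bash
python3 -m pendant '[[[0,0,-0.8],[0,0,0],-0.35],[[0,0,-0.6],[0,0,0],-0.35],[[0,0,-0.3],[0,0,0],-0.35],[[0,0,0],[0,0,0],-0.35],[[0.2,-0.032,0],[0,0,0],-0.35],[[0.2,-0.032,0],[0,0,0],-0.35],[[0.2,-0.032,0],[0,0,0],-0.35],[[0.2,-0.032,0],[0,0,0],-0.35],[[0.2,-0.032,0],[0,0,0],-0.35],[[0.2,-0.032,0],[0,0,0],-0.35]]'
cat > chk.py <<'E'
from h import *
p=bot.camera_params("wrist"); im=bot.capture("wrist"); cv2.imwrite("pics/chk.png",im)
m=np.load("mag.npz"); R=m["R"];t=m["t"]; o=bot.get_obs(); print("tcp local",(R.T@(o["tool_pos"][:2]-t)).round(1),"z",o["tool_pos"][2].round(1),"grip",o["grip_width"].round(1),"F",o["contact_force"].round(1))
# intensity profile along magazine x at plate height
g=cv2.cvtColor(im,6)
for y in (0,38):
    print(y,[(x,int(g[int(v),int(u)])) for x in range(-60,70,4) for u,v in [proj(p,(*(R@(x,y)+t),53))] if 0<=v<420 and 0<=u<560])
E
python3 chk.py
```

```text
time: 6.18
tool_pos: [589.1, -22.5, 74.0]
tcp_rot: [3.142, 0.001, 2.983]
contact_force: [0.0, -0.2, -0.1]
grip_width: 29.7
finger_force: 0.0Traceback (most recent call last):
  File "chk.py", line 3, in <module>
    m=np.load("mag.npz"); R=m["R"];t=m["t"]; o=bot.get_obs(); print("tcp local",(R.T@(o["tool_pos"][:2]-t)).round(1),"z",o["tool_pos"][2].round(1),"grip",o["grip_width"].round(1),"F",o["contact_force"].round(1))
                                                                                                                                                          ^^^^^^^^^^^^^^^^^^^^^
AttributeError: 'float' object has no attribute 'round'
```

```bash
sed -i 's/o\["grip_width"\].round(1)/o["grip_width"]/' chk.py; python3 chk.py
```

```text
tcp local [18.9  1.5] z 73.7 grip 30.032326363727332 F [ 0.  -0.  -0.1]
0 [(-60, 86), (-56, 87), (-52, 89), (-48, 91), (-44, 102), (-40, 72), (-36, 63), (-32, 57), (-28, 103), (-24, 229), (-20, 231), (-16, 228), (-12, 226), (-8, 229), (-4, 221), (0, 124), (4, 128), (8, 123), (12, 124), (16, 74), (20, 45), (24, 44), (28, 61), (32, 61), (36, 75), (40, 124), (44, 127), (48, 123), (52, 57), (56, 98), (60, 110), (64, 65), (68, 66)]
38 [(-60, 166), (-56, 166), (-52, 170), (-48, 168), (-44, 166), (-40, 77), (-36, 60), (-32, 56), (-28, 107), (-24, 230), (-20, 233), (-16, 232), (-12, 231), (-8, 230), (-4, 224), (0, 176), (4, 125), (8, 121), (12, 125), (16, 228), (20, 228), (24, 181), (28, 178), (32, 75), (36, 97), (40, 90), (44, 74), (48, 76), (52, 59), (56, 97), (60, 108), (64, 117), (68, 115)]
```

View pics/chk.png

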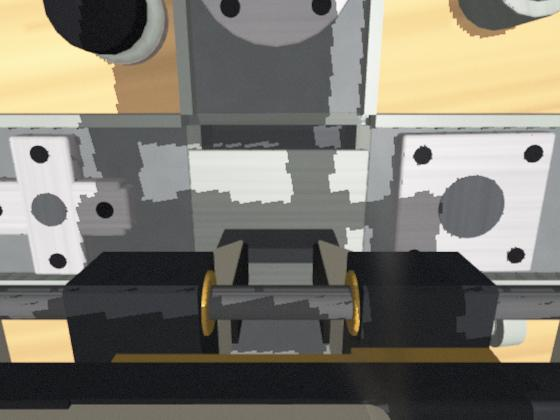

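The rib's dark near face is at rows 230-250, right at the finger tips, and there is still no force. I'll check the rib's height across the wrist views.

```bash
python3 - <<'E'
from h import *
m=np.load("mag.npz"); R=m["R"];t=m["t"]
p=bot.camera_params("wrist"); im=cv2.imread("pics/chk.png"); g=cv2.cvtColor(im,6)
ws={"chk":p,**{n:np.load(n+"_p.npy",allow_pickle=True).item() for n in("w1","w2","w3")}}
for n,q in ws.items():
    print(n,[(x,z,int(proj(q,(*(R@(x,0)+t),z))[1])) for x,z in((15,53),(15,81),(23,81),(15,60),(23,60))])
    c=ray(q,(0,0))[0]; print(" cam local",(R.T@(c[:2]-t)).round(),c[2].round())
print("chk col281",[(r,int(g[r,281])) for r in range(222,300,3)])
for n in("w1","w2","w3"):
    G=cv2.imread(f"pics/{n}.png",0); print(n,[(r,int(G[r,265])) for r in (range(200,240,2) if n=="w1" else range(92,124,2) if n=="w2" else range(246,284,2))])
E
```

```text
chk [(15, 53, 228), (15, 81, 249), (23, 81, 264), (15, 60, 233), (23, 60, 247)]
 cam local [-55.   0.] 245.0
w1 [(15, 53, 210), (15, 81, 220), (23, 81, 228), (15, 60, 212), (23, 60, 221)]
 cam local [-88.  -1.] 385.0
w2 [(15, 53, 98), (15, 81, 98), (23, 81, 117), (15, 60, 98), (23, 60, 114)]
 cam local [14.  0.] 251.0
w3 [(15, 53, 253), (15, 81, 271), (23, 81, 282), (15, 60, 257), (23, 60, 268)]
 cam local [-93.   0.] 296.0
chk col281 [(222, 122), (225, 127), (228, 106), (231, 53), (234, 50), (237, 43), (240, 47), (243, 49), (246, 47), (249, 66), (252, 62), (255, 61), (258, 60), (261, 62), (264, 122), (267, 123), (270, 127), (273, 118), (276, 123), (279, 120), (282, 126), (285, 71), (288, 71), (291, 78), (294, 96), (297, 98)]
w1 [(200, 121), (202, 116), (204, 119), (206, 118), (208, 120), (210, 120), (212, 46), (214, 46), (216, 46), (218, 41), (220, 52), (222, 63), (224, 58), (226, 63), (228, 68), (230, 119), (232, 123), (234, 121), (236, 121), (238, 117)]
w2 [(92, 128), (94, 130), (96, 128), (98, 118), (100, 56), (102, 63), (104, 64), (106, 61), (108, 63), (110, 64), (112, 60), (114, 75), (116, 103), (118, 99), (120, 128), (122, 230)]
w3 [(246, 121), (248, 116), (250, 122), (252, 121), (254, 104), (256, 44), (258, 44), (260, 43), (262, 44), (264, 45), (266, 45), (268, 43), (270, 45), (272, 54), (274, 60), (276, 60), (278, 57), (280, 60), (282, 77)]
```

The rib's box (x 15.5-23.5, top at 81 mm) matches all four wrist views. The finger gap scale (66 px for 30 mm) puts the tips near z=83 while tool_pos reads 74. So the tips are really about 9 mm above the reported TCP height, and the fingers passed over the rib. I'll back off, go 20 mm lower and push again.

```bash
python3 -m pendant '[[[-0.267,0.042,0],[0,0,0],-0.35],[[-0.267,0.042,0],[0,0,0],-0.35],[[-0.267,0.042,0],[0,0,0],-0.35],[[-0.1,0.016,-0.15],[0,0,0],-0.35],[[0,0,-0.2],[0,0,0],-0.35],[[0,0,-0.2],[0,0,0],-0.35],[[0,0,-0.15],[0,0,0],-0.35],[[0.267,-0.042,0],[0,0,0],-0.35],[[0.267,-0.042,0],[0,0,0],-0.35],[[0.267,-0.042,0],[0,0,0],-0.35]]'
python3 chk.py
```

```text
time: 7.12
tool_pos: [585.4, -21.9, 52.1]
tcp_rot: [3.142, -0.002, 2.983]
contact_force: [-2.6, 0.0, -1.6]
grip_width: 29.8
finger_force: 1.4
tcp local [16.8  1.5] z 52.4 grip 29.85339145781467 F [ 1.  -0.1  0.2]
0 [(-60, 86), (-56, 86), (-52, 90), (-48, 89), (-44, 104), (-40, 63), (-36, 60), (-32, 115), (-28, 118), (-24, 113), (-20, 58), (-16, 214), (-12, 227), (-8, 225), (-4, 128), (0, 122), (4, 126), (8, 126), (12, 124), (16, 126), (20, 124), (24, 128), (28, 46), (32, 47), (36, 83), (40, 98), (44, 117), (48, 68), (52, 67), (56, 129), (60, 128), (64, 122), (68, 125)]
38 [(-60, 165), (-56, 163), (-52, 165), (-48, 166), (-44, 168), (-40, 60), (-36, 57), (-32, 58), (-28, 58), (-24, 55), (-20, 56), (-16, 213), (-12, 211), (-8, 129), (-4, 127), (0, 124), (4, 125), (8, 128), (12, 122), (16, 29), (20, 27), (24, 19), (28, 87), (32, 97), (36, 89), (40, 76), (44, 69), (48, 69), (52, 67), (56, 76), (60, 79), (64, 32), (68, 38)]
```

The cover now moves: contact force is 2.6 N and the plate edge has gone from -28 to -18.

```bash
python3 -m pendant '[[[0.267,-0.042,0],[0,0,0],-0.35],[[0.267,-0.042,0],[0,0,0],-0.35],[[0.267,-0.042,0],[0,0,0],-0.35],[[0.267,-0.042,0],[0,0,0],-0.35],[[0.267,-0.042,0],[0,0,0],-0.35],[[0.267,-0.042,0],[0,0,0],-0.35],[[0.267,-0.042,0],[0,0,0],-0.35],[[0.2,-0.032,0],[0,0,0],-0.35],[[0.1,-0.016,0],[0,0,0],-0.35],[[0.07,-0.011,0],[0,0,0],-0.35]]'
python3 -m pendant '[[[0.05,-0.008,0],[0,0,0],-0.35],[[0.05,-0.008,0],[0,0,0],-0.35],[[0.03,-0.005,0],[0,0,0],-0.35],[[0.03,-0.005,0],[0,0,0],-0.35],[[0,0,0],[0,0,0],-0.35],[[0,0,0],[0,0,0],-0.35],[[0,0,0],[0,0,0],-0.35],[[0,0,0],[0,0,0],-0.35],[[0,0,0],[0,0,0],-0.35],[[0,0,0],[0,0,0],-0.35]]'
python3 chk.py
```

```text
time: 8.0
tool_pos: [652.0, -32.5, 52.4]
tcp_rot: [-3.142, -0.002, 2.983]
contact_force: [-8.4, 0.5, 4.0]
grip_width: 29.8
finger_force: 4.3
time: 8.83
tool_pos: [651.9, -32.5, 52.4]
tcp_rot: [-3.141, -0.012, 2.983]
contact_force: [-19.5, 1.0, 10.3]
grip_width: 29.8
finger_force: 10.1
tcp local [82.3  1.7] z 52.4 grip 30.043590119170837 F [-20.2   1.8   9.7]
0 [(-28, 67), (-24, 68), (-20, 65), (-16, 62), (-12, 69), (-8, 65), (-4, 67), (0, 65), (4, 63), (8, 69), (12, 63), (16, 63), (20, 64), (24, 59), (28, 121), (32, 120), (36, 114), (40, 78), (44, 164), (48, 164), (52, 229), (56, 230), (60, 227), (64, 129), (68, 127)]
38 [(-28, 58), (-24, 58), (-20, 58), (-16, 60), (-12, 56), (-8, 58), (-4, 58), (0, 61), (4, 59), (8, 60), (12, 59), (16, 57), (20, 60), (24, 62), (28, 56), (32, 60), (36, 61), (40, 59), (44, 166), (48, 166), (52, 232), (56, 127), (60, 129), (64, 132), (68, 127)]
```

The end stop is confirmed: 20 N, and the plate edge is at 48, so the cover is fully open. Next I'll go behind the square flange, at local (0,156), with the tool turned a quarter turn.

```bash
python3 -m pendant '[[[-0.4,0.064,0],[0,0,0],-0.35],[[0,0,0.65],[0,0,-0.94],-0.35],[[0,0,0.65],[0,0,-0.94],-0.35],[[-0.25,0.911,0],[0,0,-0.94],-0.35],[[-0.25,0.911,0],[0,0,-0.94],-0.35],[[-0.25,0.911,0],[0,0,-0.94],-0.35],[[-0.25,0.911,0],[0,0,-0.94],-0.35],[[-0.25,0.911,0],[0,0,-0.94],-0.35],[[-0.25,0.911,0],[0,0,-0.94],-0.35],[[0,0,0],[0,0,-0.94],-0.35]]'
python3 -m pendant '[[[0,0,0],[0,0,-0.926],-0.35],[[0,0,0],[0,0,-0.926],-0.35],[[0,0,0],[0,0,-0.926],-0.35],[[0,0,0],[0,0,-0.926],-0.35],[[0,0,0],[0,0,-0.926],-0.35],[[0,0,0],[0,0,0],-0.35],[[0,0,0],[0,0,0],-0.35],[[0,0,0],[0,0,0],-0.35],[[0,0,0],[0,0,0],-0.35],[[0,0,0],[0,0,0],-0.35]]'
cat > st.py <<'E'
from h import *
m=np.load("mag.npz"); R=m["R"];t=m["t"]; o=bot.get_obs(); print("local",(R.T@(o["tool_pos"][:2]-t)).round(1),"z",round(o["tool_pos"][2],1),"yaw-err",round(float(o["tcp_rot"][2]-m["yaw"]-np.pi/2),3),"F",o["contact_force"].round(1),o["joint_positions"].round(2))
E
python3 st.py
```

```text
time: 9.72
tool_pos: [599.3, 137.8, 92.3]
tcp_rot: [3.139, -0.001, 1.966]
contact_force: [0.2, 0.2, -0.1]
grip_width: 29.7
finger_force: 0.0
time: 10.55
tool_pos: [600.2, 132.7, 91.6]
tcp_rot: [3.141, -0.0, 1.413]
contact_force: [0.2, 0.5, -0.1]
grip_width: 30.3
finger_force: 0.0
local [  5.1 156.6] z 91.6 yaw-err 0.002 F [ 0.2  0.5 -0.1] [0.09 0.62 1.42 0.   1.1  0.25]
```

```bash
python3 -m pendant '[[[-0.167,0.027,-0.5],[0,0,0],-0.35],[[0,0,-0.6],[0,0,0],-0.35],[[0,0,-0.4],[0,0,0],-0.35],[[0,0,0],[0,0,0],-0.35],[[0,0,-0.04],[0,0,0],-0.35],[[0,0,-0.04],[0,0,0],-0.35],[[0,0,-0.04],[0,0,0],-0.35],[[0,0,-0.04],[0,0,0],-0.35],[[0,0,0],[0,0,0],-0.35],[[0,0,0],[0,0,0],-0.35]]'; python3 st.py
```

```text
time: 11.38
tool_pos: [595.3, 133.5, 42.1]
tcp_rot: [3.141, -0.0, 1.412]
contact_force: [-0.3, -0.3, -0.7]
grip_width: 30.2
finger_force: 0.0
local [  0.  156.6] z 42.1 yaw-err 0.001 F [-0.3 -0.3 -0.7] [ 0.1   0.67  1.48 -0.    0.99  0.25]
```

```bash
python3 -m pendant '[[[0,0,-0.033],[0,0,0],-0.35],[[0,0,-0.033],[0,0,0],-0.35],[[0,0,-0.033],[0,0,0],-0.35],[[0,0,-0.033],[0,0,0],-0.35],[[0,0,-0.033],[0,0,0],-0.35],[[0,0,0],[0,0,0],-0.35],[[0,0,0],[0,0,0],-0.35],[[0,0,0],[0,0,0],-0.35],[[0,0,0],[0,0,0],-0.35],[[0,0,0],[0,0,0],-0.35]]'; python3 st.py
```

```text
time: 12.22
tool_pos: [595.1, 133.5, 36.8]
tcp_rot: [3.141, -0.0, 1.412]
contact_force: [0.7, -0.3, 0.5]
grip_width: 29.7
finger_force: 0.0
local [-1.000e-01  1.565e+02] z 36.8 yaw-err 0.0 F [ 0.7 -0.3  0.5] [ 0.1   0.67  1.49 -0.    0.98  0.25]
```

```bash
python3 -m pendant '[[[0,0,-0.04],[0,0,0],-0.35],[[0,0,-0.04],[0,0,0],-0.35],[[0,0,-0.04],[0,0,0],-0.35],[[0,0,-0.04],[0,0,0],-0.35],[[0,0,-0.04],[0,0,0],-0.35],[[0,0,0],[0,0,0],-0.35],[[0,0,0],[0,0,0],-0.35],[[0,0,0],[0,0,0],-0.35],[[0,0,0],[0,0,0],-0.35],[[0,0,0],[0,0,0],-0.35]]'; python3 st.py
```

```text
time: 13.05
tool_pos: [595.3, 133.5, 35.0]
tcp_rot: [3.139, -0.0, 1.412]
contact_force: [-9.6, -1.8, 29.3]
grip_width: 30.0
finger_force: 14.5
local [1.000e-01 1.566e+02] z 35.0 yaw-err 0.001 F [-9.6 -1.8 29.3] [ 0.1   0.68  1.49 -0.    0.97  0.25]
```

The deck contact is felt at TCP z=35, so the tips are 13 mm above the reported TCP height. I'll push the square with the tips at about 53, which is TCP z=40.

```bash
python3 -m pendant '[[[0,0,0.3],[0,0,0],-0.35],[[-0.04,-0.247,0],[0,0,0],-0.35],[[-0.04,-0.247,0],[0,0,0],-0.35],[[-0.04,-0.247,0],[0,0,0],-0.35],[[-0.04,-0.247,0],[0,0,0],-0.35],[[-0.04,-0.247,0],[0,0,0],-0.35],[[-0.04,-0.247,0],[0,0,0],-0.35],[[-0.04,-0.247,0],[0,0,0],-0.35],[[-0.04,-0.247,0],[0,0,0],-0.35],[[-0.04,-0.247,0],[0,0,0],-0.35]]'; python3 st.py
python3 -m pendant '[[[-0.04,-0.247,0],[0,0,0],-0.35],[[-0.04,-0.247,0],[0,0,0],-0.35],[[-0.04,-0.247,0],[0,0,0],-0.35],[[-0.04,-0.247,0],[0,0,0],-0.35],[[-0.04,-0.247,0],[0,0,0],-0.35],[[-0.015,-0.1,0],[0,0,0],-0.35],[[0,0,0],[0,0,0],-0.35],[[0,0,0],[0,0,0],-0.35],[[0,0,0],[0,0,0],-0.35],[[0,0,0],[0,0,0],-0.35]]'; python3 st.py
```

```text
time: 13.88
tool_pos: [584.2, 65.9, 39.7]
tcp_rot: [-3.142, 0.0, 1.412]
contact_force: [0.4, 0.2, 1.5]
grip_width: 29.5
finger_force: 0.1
local [-0.2 88.1] z 39.7 yaw-err 0.0 F [0.4 0.2 1.5] [-0.02  0.64  1.55 -0.    0.95  0.14]
time: 14.72
tool_pos: [577.9, 27.1, 39.8]
tcp_rot: [3.141, -0.0, 1.412]
contact_force: [0.9, 0.4, -0.4]
grip_width: 29.6
finger_force: 0.0
local [-0.3 48.8] z 39.8 yaw-err 0.001 F [ 0.9  0.4 -0.4] [-0.09  0.62  1.58  0.    0.93  0.07]
```

```bash
python3 -m pendant '[[[0,0,0.85],[0,0,0.94],-0.35],[[0,0,0.85],[0,0,0.94],-0.35],[[-0.824,-0.103,0],[0,0,0.94],-0.35],[[-0.824,-0.103,0],[0,0,0.94],-0.35],[[-0.824,-0.103,0],[0,0,0.94],-0.35],[[-0.824,-0.103,0],[0,0,0.94],-0.35],[[-0.824,-0.103,0],[0,0,0.94],-0.35],[[-0.824,-0.103,0],[0,0,0.94],-0.35],[[-0.824,-0.103,0],[0,0,0.94],-0.35],[[0,0,0],[0,0,0.94],-0.35]]'; python3 -m pendant '[[[0,0,0],[0,0,0.923],-0.35],[[0,0,0],[0,0,0.923],-0.35],[[0,0,0],[0,0,0.923],-0.35],[[0,0,0],[0,0,0.923],-0.35],[[0,0,0],[0,0,0],-0.35],[[0,0,0],[0,0,0],-0.35],[[0,0,0],[0,0,0],-0.35],[[0,0,0],[0,0,0],-0.35],[[0,0,0],[0,0,0],-0.35],[[0,0,0],[0,0,0],-0.35]]'; python3 st.py
cat > well.py <<'E'
from h import *
import sys
# rectify the well at height z from the top camera (4 px/mm), measure bright flange blob
z=float(sys.argv[1]); m=np.load("mag.npz"); R=m["R"];t=m["t"]; p=bot.camera_params("top"); im=bot.capture("top"); cv2.imwrite(f"pics/well{int(z)}.png",im)
h=60; L=np.array([(h,h),(h,-h),(-h,-h),(-h,h)],float); src=np.float32([proj(p,(*(R@q+t),z)) for q in L])
H=cv2.getPerspectiveTransform(src,np.float32([(0,0),(240,0),(240,240),(0,240)])); w=cv2.warpPerspective(im,H,(240,240)); hsv=cv2.cvtColor(w,40)
k=((hsv[...,2]>float(sys.argv[2]))&(hsv[...,1]<60)).astype(np.uint8); k=cv2.morphologyEx(k,cv2.MORPH_OPEN,np.ones((3,3)))
n,l,st,ce=cv2.connectedComponentsWithStats(k)
for i in np.argsort(-st[1:,4])[:5]+1: print("area mm2",st[i,4]/4,"local ctr",(60-ce[i][1]/2).round(1),(60-ce[i][0]/2).round(1),"x range",60-(st[i,1]+st[i,3])/2,60-st[i,1]/2,"y range",60-(st[i,0]+st[i,2])/2,60-st[i,0]/2)
print(hsv[::12,::12,2])
E
python3 well.py 18 110
```

```text
time: 15.55
tool_pos: [399.8, 5.7, 90.4]
tcp_rot: [-3.14, -0.004, 2.546]
contact_force: [0.6, 0.8, -1.1]
grip_width: 29.9
finger_force: 0.0
time: 16.38
tool_pos: [404.8, 5.1, 90.8]
tcp_rot: [3.142, -0.0, 2.982]
contact_force: [0.0, 0.1, 0.2]
grip_width: 29.9
finger_force: 0.0
local [-167.7   -0.4] z 90.8 yaw-err 1.571 F [0.  0.1 0.2] [-0.18  0.29  2.01  0.    0.85 -1.59]
area mm2 8783.0 local ctr -11.3 0.4 x range -60.0 48.0 y range -60.0 60.0
area mm2 581.25 local ctr 57.2 8.6 x range 50.5 60.0 y range -50.5 60.0
area mm2 54.75 local ctr 54.5 -55.4 x range 50.5 60.0 y range -60.0 -51.5
area mm2 7.0 local ctr 51.5 19.3 x range 50.0 52.5 y range 17.0 21.0
area mm2 7.0 local ctr 51.4 -9.8 x range 50.0 52.5 y range -12.0 -8.0
[[205 201 143 175 176 176 176 175 175 176 172 176 175 174 173 172 171 168
  151 163]
 [176 176 128 108  98 110  98 104 100  99 106  95 108  89 103  98 103 104
   93 174]
 [ 92  93  98  69  63  65  62  66  57  58  59  62  59  61  54  58  59  63
  117  95]
 [110 109 119  59  40  37  40  35  37  38  35  39  35  36  36  37  38  56
  129 113]
 [111 111 115  57  80 115  
[... 633 characters left out ...]
 193  50
  128 110]
 [116 115 119  55 149 194 193 194 108  66  69  69  74 193 192 192 182  42
  132 111]
 [113 116 115  66 148 191 188 187 192 155  97 142 195 188 187 187 185  47
  127 113]
 [117 122 108  48 163 202 191 197 197 198 195 198 195 195 197 165 182  47
  130 112]
 [118 120 119  66 156  67  41 199 195 194 195 194 191 193 136  31 189  37
  130 116]
 [130 121 106  43 165 199 202 196 202 193 196 196 194 195 190 196 185  51
  126 122]
 [181 165 142 122 114 115 113 114 109 116 109 116 110 114 115 113 114 113
  122 159]
 [198 205 169 134 118 119 117 117 117 115 119 116 115 115 113 116 116 115
  175 220]
 [213 213 182 121 117 116 117 117 115 114 115 113 112 115 119 117 118 110
  179 225]]
```

The square lies flat in the well, within about ±38 mm in x and y. The round flange is next.

```bash
python3 -m pendant '[[[0,0,-0.7],[0,0,0],-0.35],[[0,0,-0.7],[0,0,0],-0.35],[[0,0,-0.29],[0,0,0],-0.35],[[0,0,0],[0,0,0],-0.35],[[0.263,-0.042,0],[0,0,0],-0.35],[[0.263,-0.042,0],[0,0,0],-0.35],[[0.263,-0.042,0],[0,0,0],-0.35],[[0.263,-0.042,0],[0,0,0],-0.35],[[0.263,-0.042,0],[0,0,0],-0.35],[[0.263,-0.042,0],[0,0,0],-0.35]]'; python3 st.py
python3 -m pendant '[[[0.263,-0.042,0],[0,0,0],-0.35],[[0.263,-0.042,0],[0,0,0],-0.35],[[0.263,-0.042,0],[0,0,0],-0.35],[[0.263,-0.042,0],[0,0,0],-0.35],[[0.263,-0.042,0],[0,0,0],-0.35],[[0.263,-0.042,0],[0,0,0],-0.35],[[0.263,-0.042,0],[0,0,0],-0.35],[[0.263,-0.042,0],[0,0,0],-0.35],[[0.15,-0.024,0],[0,0,0],-0.35],[[0.1,-0.016,0],[0,0,0],-0.35]]'; python3 st.py
```

```text
time: 17.27
tool_pos: [453.4, -2.7, 40.4]
tcp_rot: [3.142, 0.001, 2.983]
contact_force: [-0.4, -0.4, 0.6]
grip_width: 30.1
finger_force: 0.2
local [-118.5   -0.4] z 40.4 yaw-err 1.571 F [-0.4 -0.4  0.6] [-0.18  0.45  1.94  0.    0.76 -1.59]
time: 18.1
tool_pos: [523.5, -13.9, 40.0]
tcp_rot: [3.142, 0.0, 2.983]
contact_force: [0.1, 0.4, 0.6]
grip_width: 30.3
finger_force: 0.0
local [-47.4  -0.3] z 40.0 yaw-err 1.571 F [0.1 0.4 0.6] [-0.17  0.55  1.74  0.    0.85 -1.59]
```

```bash
python3 -m pendant '[[[0,0,0.85],[0,0,-0.94],-0.35],[[0,0,0.85],[0,0,-0.94],-0.35],[[0.109,-0.983,0],[0,0,-0.94],-1],[[0.109,-0.983,0],[0,0,-0.94],-1],[[0.109,-0.983,0],[0,0,-0.94],-1],[[0.109,-0.983,0],[0,0,-0.94],-1],[[0.109,-0.983,0],[0,0,-0.94],-1],[[0.109,-0.983,0],[0,0,-0.94],-1],[[0,0,0],[0,0,-0.94],-1],[[0,0,0],[0,0,-0.94],-1]]'; python3 -m pendant '[[[0,0,0],[0,0,-0.923],-1],[[0,0,0],[0,0,-0.923],-1],[[0,0,0],[0,0,-0.923],-1],[[0,0,0],[0,0,-0.923],-1],[[0,0,0],[0,0,0],-1],[[0,0,0],[0,0,0],-1],[[0,0,0],[0,0,0],-1],[[0,0,0],[0,0,0],-1],[[0,0,0],[0,0,0],-1],[[0,0,0],[0,0,0],-1]]'; python3 st.py;python3 well.py 30 140
```

```text
time: 18.93
tool_pos: [542.1, -192.6, 90.8]
tcp_rot: [-3.141, -0.0, 1.847]
contact_force: [-0.2, 0.9, 0.5]
grip_width: 0.6
finger_force: 0.0
time: 19.77
tool_pos: [542.4, -190.6, 91.1]
tcp_rot: [3.142, 0.0, 1.413]
contact_force: [-0.2, 0.3, 0.4]
grip_width: 0.8
finger_force: 0.0
local [  -0.8 -171.9] z 91.1 yaw-err 0.001 F [-0.2  0.3  0.4] [-0.47  0.55  1.55  0.    1.04 -0.31]
area mm2 4533.25 local ctr -3.0 0.2 x range -42.5 41.5 y range -37.5 38.0
area mm2 811.25 local ctr 56.1 1.9 x range 48.5 60.0 y range -60.0 60.0
area mm2 365.25 local ctr 4.2 -46.2 x range -38.5 44.5 y range -50.0 -43.5
area mm2 213.5 local ctr -46.7 49.3 x range -60.0 -37.0 y range 41.0 60.0
area mm2 96.25 local ctr -51.9 -46.8 x range -60.0 -44.0 y range -50.5 -43.5
[[226 221 184 198 198 198 198 198 198 198 196 197 196 195 194 195 195 197
  156 215]
 [203 193 142 172 150 170 148 162 159 154 168 135 167 138 168 149 156 158
  107 203]
 [123 124 114 121 117 125 119 130 114 120 116 121 124 119 125 113 122 111
   98 121]
 [127 125 132  61  36  41  40  38  48  96 104  98  37  37  39  37  38  94
  145 132]
 [128 12
[... 652 characters left out ...]
 167  96
  141 128]
 [132 132 130  49 138 224 220 190 223 168 121 154 216 138 143 211 169  96
  141 128]
 [134 134 135  74 176 185 108  43 220 216 215 216 215 134 105 185 183  88
  140 129]
 [135 138 124  46 198 211 192 219 220 218 217 213 214 214 189 216 172  98
  141 132]
 [135 139 139  70 186  70  48 163 200 223 220 222 192 188 102  69 184  93
  144 131]
 [135 138 131  46 199 214 213 223 223 206 200 209 217 217 207 210 191  95
  139 127]
 [208 214 138 132 126 143 125 142 125 140 129 138 135 137 140 126 129 134
  112 207]
 [209 214 196 146 132 134 133 132 136 133 141 130 135 133 130 133 128 135
  205 231]
 [233 233 204 127 135 135 134 133 133 132 135 131 131 133 135 134 136 116
  201 238]]
```

The round flange lies in the well over the square, with the square's corners still visible and its centre at about x=+3. The cross is next.

```bash
python3 -m pendant '[[[0,0,-0.7],[0,0,0],-1],[[0,0,-0.7],[0,0,0],-1],[[0,0,-0.3],[0,0,0],-1],[[0,0,0],[0,0,0],-1],[[0.042,0.263,0],[0,0,0],-1],[[0.042,0.263,0],[0,0,0],-1],[[0.042,0.263,0],[0,0,0],-1],[[0.042,0.263,0],[0,0,0],-1],[[0.042,0.263,0],[0,0,0],-1],[[0.042,0.263,0],[0,0,0],-1]]'; python3 st.py
python3 -m pendant '[[[0.042,0.263,0],[0,0,0],-1],[[0.042,0.263,0],[0,0,0],-1],[[0.042,0.263,0],[0,0,0],-1],[[0.042,0.263,0],[0,0,0],-1],[[0.042,0.263,0],[0,0,0],-1],[[0.042,0.263,0],[0,0,0],-1],[[0.042,0.263,0],[0,0,0],-1],[[0.042,0.263,0],[0,0,0],-1],[[0.032,0.2,0],[0,0,0],-1],[[0.023,0.145,0],[0,0,0],-1]]'; python3 st.py
```

```text
time: 20.65
tool_pos: [550.3, -142.3, 40.6]
tcp_rot: [3.141, 0.0, 1.413]
contact_force: [-0.0, -1.0, -0.6]
grip_width: 0.3
finger_force: 0.2
local [  -0.6 -122.8] z 40.6 yaw-err 0.001 F [-0.  -1.  -0.6] [-0.39  0.61  1.61  0.    0.92 -0.23]
time: 21.48
tool_pos: [561.8, -69.0, 40.1]
tcp_rot: [3.142, -0.0, 1.412]
contact_force: [0.1, 0.2, 0.3]
grip_width: 0.4
finger_force: 0.0
local [ -0.9 -48.6] z 40.1 yaw-err 0.001 F [0.1 0.2 0.3] [-0.26  0.61  1.62  0.    0.92 -0.1 ]
```

```bash
python3 -m pendant '[[[0.005,0.04,0],[0,0,0],-1],[[0,0,0],[0,0,0],-1],[[0,0,0.85],[0,0,0.94],-1],[[0,0,0.85],[0,0,0.94],-1],[[0,-0.9,0],[0,0,0.94],-1],[[0,-0.9,0],[0,0,0.94],-1],[[0,-0.9,0],[0,0,0.94],-1],[[0,-0.9,0],[0,0,0.94],-1],[[0,-0.4,0],[0,0,0.94],-1],[[0,0,0],[0,0,0.94],-1]]'; python3 st.py;python3 well.py 42 160 | head -5
python3 - <<'E'
from h import *
im=cv2.imread("pics/well42.png"); a=im[110:300,215:410]; cv2.imwrite("pics/v10.png",cv2.resize(a,None,fx=3,fy=3,interpolation=2))
E
```

```text
time: 22.32
tool_pos: [561.6, -192.3, 91.0]
tcp_rot: [-3.141, 0.001, 2.316]
contact_force: [-0.9, -0.4, -0.8]
grip_width: 0.5
finger_force: 0.0
local [  18.4 -170.5] z 91.0 yaw-err 0.905 F [-0.9 -0.4 -0.8] [-0.46  0.58  1.49 -0.    1.07 -1.2 ]
area mm2 4561.75 local ctr -2.9 0.9 x range -42.5 39.5 y range -40.5 42.5
area mm2 835.25 local ctr 56.0 2.6 x range 50.5 60.0 y range -47.0 52.0
area mm2 161.5 local ctr -48.1 49.7 x range -60.0 -39.0 y range 42.5 60.0
area mm2 70.5 local ctr -53.0 -45.6 x range -60.0 -46.0 y range -48.5 -43.0
area mm2 55.75 local ctr -42.7 -55.0 x range -46.5 -39.5 y range -60.0 -50.0
```

View pics/v10.png

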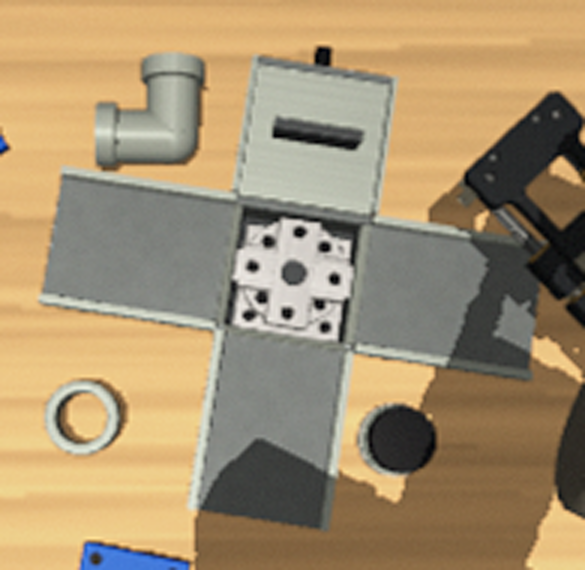

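The picture shows all three stacked in the well with the cross on top, centred at (294,273). The cover is fully open and the bystanders are untouched. Now I'll go to the far side of the rib and shut the cover.

```bash
python3 -m pendant '[[[0.7,0.845,0],[0,0,0.929],-0.35],[[0.7,0.845,0],[0,0,0.929],-0.35],[[0.7,0.845,0],[0,0,0.929],-0.35],[[0.7,0.845,0],[0,0,0.929],-0.35],[[0.7,0.845,0],[0,0,0.929],-0.35],[[0.7,0.845,0],[0,0,0.929],-0.35],[[0,0,0],[0,0,0],-0.35],[[0,0,0],[0,0,0],-0.35],[[0,0,0],[0,0,0],-0.35],[[0,0,0],[0,0,0],-0.35]]'; python3 st.py
```

```text
time: 23.2
tool_pos: [687.1, -37.5, 91.0]
tcp_rot: [-3.141, -0.001, 2.98]
contact_force: [0.5, -0.0, 0.4]
grip_width: 30.2
finger_force: 0.0
local [117.8   2.3] z 91.0 yaw-err 1.569 F [ 0.5 -0.   0.4] [-0.17  0.74  1.17 -0.    1.22 -1.58]
```

```bash
python3 -m pendant '[[[0,-0.07,-0.5],[0,0,0],-0.35],[[0,0,-0.5],[0,0,0],-0.35],[[0,0,-0.3],[0,0,0],-0.35],[[0,0,0],[0,0,0],-0.35],[[-0.263,0.042,0],[0,0,0],-0.35],[[-0.263,0.042,0],[0,0,0],-0.35],[[-0.263,0.042,0],[0,0,0],-0.35],[[-0.263,0.042,0],[0,0,0],-0.35],[[-0.263,0.042,0],[0,0,0],-0.35],[[-0.263,0.042,0],[0,0,0],-0.35]]'; python3 st.py
python3 -m pendant '[[[-0.263,0.042,0],[0,0,0],-0.35],[[-0.263,0.042,0],[0,0,0],-0.35],[[-0.263,0.042,0],[0,0,0],-0.35],[[-0.263,0.042,0],[0,0,0],-0.35],[[-0.263,0.042,0],[0,0,0],-0.35],[[-0.263,0.042,0],[0,0,0],-0.35],[[-0.15,0.024,0],[0,0,0],-0.35],[[-0.1,0.016,0],[0,0,0],-0.35],[[-0.06,0.01,0],[0,0,0],-0.35],[[0,0,0],[0,0,0],-0.35]]'; python3 st.py
```

```text
time: 24.03
tool_pos: [641.3, -31.9, 53.3]
tcp_rot: [-3.142, 0.003, 2.982]
contact_force: [2.7, -0.8, -1.8]
grip_width: 30.0
finger_force: 1.4
local [71.7  0.6] z 53.3 yaw-err 1.57 F [ 2.7 -0.8 -1.8] [-0.17  0.7   1.37 -0.    1.06 -1.58]
time: 24.87
tool_pos: [587.7, -22.9, 53.2]
tcp_rot: [3.142, 0.01, 2.983]
contact_force: [12.1, -2.8, -4.9]
grip_width: 30.0
finger_force: 6.4
local [17.3  0.9] z 53.2 yaw-err 1.571 F [12.1 -2.8 -4.9] [-0.17  0.62  1.55  0.    0.96 -1.58]
```

```bash
python3 -m pendant '[[[-0.04,0.006,0],[0,0,0],-0.35],[[-0.04,0.006,0],[0,0,0],-0.35],[[-0.04,0.006,0],[0,0,0],-0.35],[[0,0,0],[0,0,0],-0.35],[[0,0,0],[0,0,0],-0.35],[[0,0,0],[0,0,0],-0.35],[[0,0,0],[0,0,0],-0.35],[[0,0,0],[0,0,0],-0.35],[[0,0,0],[0,0,0],-0.35],[[0,0,0],[0,0,0],-0.35]]'; python3 st.py; python3 chk.py
```

```text
time: 25.7
tool_pos: [587.7, -23.0, 53.6]
tcp_rot: [3.141, 0.017, 2.982]
contact_force: [22.5, -3.3, -10.6]
grip_width: 30.0
finger_force: 11.5
local [17.4  0.9] z 53.6 yaw-err 1.571 F [ 22.5  -3.3 -10.6] [-0.17  0.61  1.56  0.    0.95 -1.58]
tcp local [17.4  0.9] z 53.7 grip 29.900273013380065 F [ 23.5  -2.7 -10.9]
0 [(-60, 86), (-56, 88), (-52, 90), (-48, 91), (-44, 128), (-40, 127), (-36, 128), (-32, 231), (-28, 227), (-24, 230), (-20, 229), (-16, 226), (-12, 230), (-8, 227), (-4, 129), (0, 47), (4, 51), (8, 47), (12, 62), (16, 61), (20, 124), (24, 123), (28, 127), (32, 129), (36, 123), (40, 82), (44, 62), (48, 70), (52, 70), (56, 64), (60, 87), (64, 86), (68, 87)]
38 [(-60, 164), (-56, 165), (-52, 164), (-48, 167), (-44, 220), (-40, 234), (-36, 237), (-32, 238), (-28, 230), (-24, 233), (-20, 232), (-16, 228), (-12, 231), (-8, 127), (-4, 128), (0, 127), (4, 124), (8, 123), (12, 174), (16, 125), (20, 30), (24, 28), (28, 26), (32, 105), (36, 125), (40, 82), (44, 73), (48, 74), (52, 105), (56, 91), (60, 74), (64, 77), (68, 31)]
```

There is a hard stop at 17.4. I'll retreat and compare the rib's travel with the open picture from the top camera.

```bash
python3 -m pendant '[[[0.5,-0.08,0],[0,0,0],-0.35],[[0,0,0.85],[0,0,0],-0.35],[[0,0,0.85],[0,0,0],-0.35],[[0,-0.95,0],[0,0,0],-0.35],[[0,-0.95,0],[0,0,0],-0.35],[[0,-0.95,0],[0,0,0],-0.35],[[0,-0.95,0],[0,0,0],-0.35],[[0,-0.95,0],[0,0,0],-0.35],[[0,-0.95,0],[0,0,0],-0.35],[[0,-0.95,0],[0,0,0],-0.35]]'; python3 st.py
cat > rib.py <<'E'
from h import *
m=np.load("mag.npz"); R=m["R"];t=m["t"]; p=bot.camera_params("top"); cv2.imwrite("pics/shut.png",bot.capture("top"))
for f,x0 in (("pics/well42.png",95),("pics/top0.png",19),("pics/shut.png",0)):
    g=cv2.imread(f,0)
    for z,ys,lo,hi in ((81,(-22,-11,0,11,22),-22,22),(53,(-36,36),-70,70)):
        for y in ys:
            xs=np.arange(x0+lo,x0+hi,.25); uv=np.float32([proj(p,(*(R@(x,y)+t),z)) for x in xs])
            v=cv2.remap(g,uv[:,:1],uv[:,1:],cv2.INTER_LINEAR).ravel().astype(float)
            d=np.gradient(cv2.GaussianBlur(v.reshape(-1,1),(1,9),0).ravel()) if z==53 else None
            if z==81:
                k=v<85; print(f,y,"rib dark",xs[k].min() if k.any() else None,xs[k].max() if k.any() else None, end=" | ")
            else: print(f,y,"plate edges",xs[:280][np.argmax(np.abs(d[:280]))],xs[280:][np.argmax(np.abs(d[280:]))])
E
python3 rib.py
```

```text
time: 26.58
tool_pos: [594.3, -224.3, 102.9]
tcp_rot: [3.141, -0.002, 2.983]
contact_force: [0.3, 0.3, -0.2]
grip_width: 30.1
finger_force: 0.0
local [  55.8 -196.8] z 102.9 yaw-err 1.571 F [ 0.3  0.3 -0.2] [-0.48  0.64  1.34  0.    1.16 -1.89]
pics/well42.png -22 rib dark 85.0 97.0 | pics/well42.png -11 rib dark 85.25 97.0 | pics/well42.png 0 rib dark 85.5 97.0 | pics/well42.png 11 rib dark 85.5 97.25 | pics/well42.png 22 rib dark 85.75 97.5 | pics/well42.png -36 plate edges 49.0 141.75
pics/well42.png 36 plate edges 29.0 143.0
pics/top0.png -22 rib dark 9.5 20.75 | pics/top0.png -11 rib dark 9.25 20.5 | pics/top0.png 0 rib dark 9.5 20.5 | pics/top0.png 11 rib dark 9.5 20.5 | pics/top0.png 22 rib dark 9.75 20.25 | pics/top0.png -36 plate edges -29.5 64.0
pics/top0.png 36 plate edges -28.25 65.0
pics/shut.png -22 rib dark -6.0 1.75 | pics/shut.png -11 rib dark -6.75 2.0 | pics/shut.png 0 rib dark -6.75 1.75 | pics/shut.png 11 rib dark -6.5 2.25 | pics/shut.png 22 rib dark -6.5 2.5 | pics/shut.png -36 plate edges -46.0 46.75
pics/shut.png 36 plate edges -44.75 47.75
```

The rib and the plate edges both travelled 95.1 mm between open and shut, so the cover is fully shut. The robot is clear, so I'm handing in.

```bash
python3 -c "
from plant import bot
print(bot.close_job())"
```

```text
the job is handed in; nothing more can be done
None
```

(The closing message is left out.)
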